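# Load the spin drier and snap its basket cover home

## Robot

A 6-joint arm with a two-finger parallel gripper is mounted at the origin on a cart in front of the work surface, level with it; the furniture and walls round the work are solid. World frame = base frame: x ahead of the robot, y to its left, z up, the work surface at z = 0. Lengths are in m, angles in rad, forces in N, time in s.
With the tool pointing down it reaches from about 0.3 to 0.75 m from the base axis. Payload 8.5 kg.
Tool frame: the origin (TCP) lies on the centre line of the jaws, within the pads' length; the fingertips stand 8 mm ahead of it and the grasp point (between the pads) lies 11 mm behind it (robot.tip_extent is the distance from the TCP to the fingertips, in m); z points along the fingers, y is the line along which they close (so a half turn about z gives the same grasp; the last joint's range is limited). The gripper opens to 85 mm and grips with 20 to 120 N. Pads are 22 mm wide; open, the fingers measure 114 mm over their backs; the gripper's body (76 mm by 85 mm) begins 54 mm behind the grasp point. The pads swing forward as they close: fully open they stand 13 mm farther back than shut.
Start: joints at [0.976, 0.381, 1.297, -0, 1.464, -0.215], TCP at [0.204, 0.511, 0.239] pointing down, gripper open.
Joint ranges: [-3.11, 3.11], [-0.89, 2.33], [0.22, 2.48], [-1.42, 4.56], [0.17, 2.85], [-2.88, 2.88]. Speed limits (rad/s): [2.39, 2.39, 3.14, 3.14, 3.14, 3.14].

## Interface

Orientations are given as [roll, pitch, yaw] about the fixed x, y, z axes, in that order (R = Rz(yaw) Ry(pitch) Rx(roll)).
In Python, from plant import robot gives the robot as it stands. The module is installed in compiled form; this text tells all that it offers.
- The arm moves only by the tool drive_tool, never from a script. Its argument "commands" is a list that holds one entry, the list of rows, each a list of 5 numbers: the shift along the tool's x, y, z in cm, then the turn about the tool's z in degrees, then the opening, from 0 (shut) to 1 (fully open). In form: [[[tx, ty, tz, spin, gripper], ...]]. A call has 1 to 10 rows; each row is the pose to reach, as a shift and turn from the pose commanded when the call began, along the tool's axes at that moment; what a row does not reach only later rows make up. A row lasts 1/12 s, in which the tool goes at most 41.7 mm and 7.16 degrees, less where a joint would pass 70% of its speed; a pose out of reach is approached as far as the arm can. A call with a gripper value outside its range is refused whole. The fingers move at their own pace and stop on an object; "squeeze" is the grip in N (left out, the last holds). Time passes only in rows, so rows that repeat a pose let the fingers close. It gives the time, the measured TCP pose, the force, the opening and the grip force at its end, in the units of the state.
- robot.state(): the state, without advancing time (a new reading comes with each control period).
- robot.capture(name): name is "side" or "top" or "wrist"; returns a dict with "color" (400x640x3 uint8, red, green, blue), "z_map" (400x640 float32, m along the optical axis (not along the pixel's ray), 0 where there is no reading), "intrinsics" (3x3 intrinsics, pixels), "dist" ([k1, k2, p1, p2, k3] as OpenCV has them; the pictures are not rectified), "R" (3x3) and "t" (3): a world point X has camera coordinates R X + t; the wrist camera has in their place "mount" (4x4, takes a point from camera to tool coordinates, whose origin is the TCP and whose axes are the flange's). Camera axes: x right, y down, z forward; pixel columns grow to the right and rows downward; lengths in m; the calibration is good to about 2 mm. A picture is of the moment at which its call begins: read the wrist's pose just before it.
- robot.hand_in(): hands the job in; it is judged then, once.
The state is a dict: "time": time; "q": joint angles; "joint_vel": joint speeds; "joint_efforts": joint torques, N m; "eef_pos": TCP position; "orientation": TCP orientation; "wrist_force": force on the tool from outside, world axes, zero at the start; "torque": the same for the moment, N m; "gripper_width": finger opening in m; "gripper_force": force on a finger pad.
Only numpy, scipy, OpenCV 4.12 (cv2) and the standard library are available. Lean on these libraries where they do the work, as an engineer would, in place of code of your own. Each camera call takes 0.05 s, during which the arm holds its last target. There are 200 camera calls.

## Task

Get the rinsed quartz ready for spin drying: put it in the basket of the spin drier, set the cover on the basket and turn it under light pressure until its tongues drop into the notches of the rim, then press it straight down until both clip arms have snapped under the rim and the cover lies flat on it. Never press the cover on the drier harder than about 40 N (4 kg), and leave the bowl of stones, the dish of beads and the oil vial where they stand.

Things in the scene. Friction and masses are not known exactly. Their poses are not given: they have to be found in the camera images.
- quartz_mid (a point): centre of a loose milky-white rough quartz crystal, 18 x 21 mm and 23 mm high, 15 g; the point lies 11.5 mm above its underside. Any way round in the basket will do.
- cover_grip (a point): point in the grip of the loose cover (about 150 g): an upright grey bar, 18 mm thick along the point's x, 46 mm long along y, 36 mm tall on a clear round plate 100 mm across and 4 mm thick. The point is on the cover's axis, 11 mm below the bar's top, 29 mm above the plate's underside and 43.5 mm above the tips of the tongues on which the cover stands. z is up.
- cover: the same cover, origin on its axis at the height of the tongue tips, same axes as cover_grip. Under the plate's edge four tongues (8.5 mm wide, so within 2 degrees of a notch's middle they enter; 14.5 mm long, 46 mm from the axis) reach down, 60, 120, 240 and 300 degrees round from x; two steel clip arms hang at +y and -y and reach 58 mm from the axis. Half a turn gives the same cover.
- basket_rim (a point): centre of the steel basket's mouth, level with the top of its rim, 91 mm above the bench. Axes of the drier's housing; they do not turn with the basket. Basket: 79 mm inside, 32 mm deep; rim 100 mm across, 4 mm thick, rolled edge, with six notches 12 mm wide, one every 60 degrees. z up.
- spin_drier: fixed cream housing 140 x 140 mm and 50 mm high, origin under its centre, front with dial and switch to -x. The basket stands on its spindle and stops at any angle; that angle is not measured. It turns stiffly (0.4 N m): a cover pressed on with more than about 12 N drags it round when turned.
- clip_a (a joint): sprung clip arm at the cover's +y edge: 0 = hanging straight, free or snapped under the rim; up to 0.25 rad = spread outwards while its nose slides over the rolled edge. With the tongues standing on the rim cover_grip is 43.5 mm above basket_rim; in the notches it drops to about 39 mm, where the noses meet the rim; fully home it is at 29 mm (up to 30.5).
- clip_b (a joint): the same clip arm at the cover's -y edge. It takes 8 to 18 N, straight down and more when fast, to push both noses over the rim's edge; at the snap, about 4 mm above home, the force falls to nearly nothing, then it rises as the plate meets the rim.
- stone_bowl: pressed steel bowl of small stones, 95 mm across, 32 mm high, origin under its centre; to be left alone
- beads: shallow silver dish heaped with beads, 45 x 52 mm, 16 mm high, origin under its centre; to be left alone
- vial: square glass oil vial with grey cap, 30 x 34 mm, 64 mm high, origin under its centre; to be left alone
Mind the look-alikes: they are no part of the job. Several things look just like the cover: the one meant starts farthest to the robot's left.

How it is judged:
On the way, in this order (a step that is already met when the one before it is completed fails the run):
1. the quartz lies in the basket, let go (horizontal distance between quartz_mid and basket_rim below 0.036 m and z of quartz_mid in the frame of basket_rim between -0.04 and -0.008 m and contact force between the fingers and quartz below 0.05 N), for 0.2 s.
2. the cover stands in the notches of the rim (z of cover_grip in the frame of basket_rim between 0.02 and 0.0415 m and horizontal distance between cover_grip and basket_rim below 0.006 m), for 0.1 s.
At the end, for the whole second after the job is handed in: the quartz is in the basket; the cover lies flat on the rim (its underside within about 2 mm of the rim's top, level within 2 degrees, centred within 5 mm) with both clip arms snapped under the rim and hanging straight; everything at rest and let go (horizontal distance between quartz_mid and basket_rim below 0.036 m and z of quartz_mid in the frame of basket_rim between -0.04 and -0.008 m and z of cover_grip in the frame of basket_rim between 0.027 and 0.0312 m and horizontal distance between cover_grip and basket_rim below 0.005 m and angle between cover_grip's own z axis and vertical below 0.04 rad and value of joint each of clip_a, clip_b below 0.06 rad and linear speed of each of cover, quartz below 0.02 m/s); the robot touches nothing.
It fails at once if the cover is pressed on the drier with more than 40 N (contact force between cover and spin_drier above 40 N).
It fails at once if the bowl of stones, the dish of beads or the oil vial is shifted by more than 3 cm (distance of any of stone_bowl, beads, vial from where it was at the start of the episode above 0.03 m).
It also fails if it takes over 61 s, if anything falls off the work surface, if the arm or the gripper's body presses on something with over 40 N, if the wrist force passes 120 N, or if a joint passes its speed limit or range.

## Working session

There is one attempt and no reset: what is moved stays moved. The work goes in short steps, Python scripts to look and compute and a tool call to move; the robot and the scene stay as the last step left them, time stands still between calls to the robot, and variables do not carry over. Pictures are saved under pics/ and viewed, at most 10 in all, crops included, and the job is handed in when it is done.

Besides the shell and the picture viewer there is one more tool, called after "Emit:" by a JSON object that holds its "name" and its "arguments", one argument or row to a line. drive_tool: Moves the arm, as the interface text tells. Its arguments: {"type":"object","properties":{"commands":{"type":"array","items":{"type":"array","items":{"type":"array","items":{"type":"number"}}}},"squeeze":{"type":"number"}},"required":["commands"]}

```bash
mkdir -p pics; cat > h.py <<'E'
import numpy as np, cv2
from plant import robot
from scipy.spatial.transform import Rotation as Ro
def cap(n):
    s=robot.state(); c=robot.capture(n)
    if n=='wrist':
        T=np.eye(4); T[:3,:3]=Ro.from_euler('xyz',s['orientation']).as_matrix(); T[:3,3]=s['eef_pos']
        M=T@np.array(c['mount']); c['R']=M[:3,:3].T; c['t']=-M[:3,:3].T@M[:3,3]
    c['R']=np.array(c['R']);c['t']=np.array(c['t'])
    return c
def save(c,f): cv2.imwrite('pics/'+f,c['color'][:,:,::-1])
def ray(c,uv,z):
    p=cv2.undistortPoints(np.array(uv,float).reshape(-1,1,2),c['intrinsics'],np.array(c['dist'])).reshape(-1,2)
    d=np.c_[p,np.ones(len(p))]@c['R']; o=-c['R'].T@c['t']
    return o+d*((z-o[2])/d[:,2])[:,None]
def cloud(c):
    h,w=c['z_map'].shape; v,u=np.mgrid[:h,:w]
    p=cv2.undistortPoints(np.stack([u,v],-1).reshape(-1,1,2).astype(float),c['intrinsics'],np.array(c['dist'])).reshape(h,w,2)
    X=np.concatenate([p,np.ones((h,w,1))],-1)*c['z_map'][...,None]
    X=(X-c['t'])@c['R']; X[c['z_map']==0]=np.nan
    return X
E
python3 - <<'E'
from h import *
import pickle
print(robot.state(), robot.tip_extent)
a={n:cap(n) for n in('top','side')}
for n in a: save(a[n],n+'0.png'); print(n,-a[n]['R'].T@a[n]['t'])
pickle.dump(a,open('a.pkl','wb'))
E
```

```text
{'time': 0.0, 'q': array([ 9.75719841e-01,  3.81163981e-01,  1.29826551e+00, -2.84262827e-06,
        1.46359548e+00, -2.15290098e-01]), 'joint_vel': array([ 0.00070269,  0.00186445, -0.00014435,  0.00014058, -0.00084101,
       -0.00093578]), 'joint_efforts': array([-2.74109243e-04, -4.48459589e+01, -2.31280392e+01, -1.82639678e-04,
        4.72227955e-03, -2.46770088e-05]), 'eef_pos': array([0.20373063, 0.51056729, 0.23872736]), 'orientation': array([-3.14019280e+00, -3.03226622e-04,  2.76180636e+00]), 'wrist_force': array([ 0.64268344, -0.05258097, -0.00633125]), 'torque': array([0.04463513, 0.01602996, 0.01725017]), 'gripper_force': 0.0, 'gripper_width': 0.08537016986893425} 0.008
top [0.40993663 0.03226966 1.17953375]
side [ 0.44382252 -0.79759846  0.43672171]
```

View pics/top0.png

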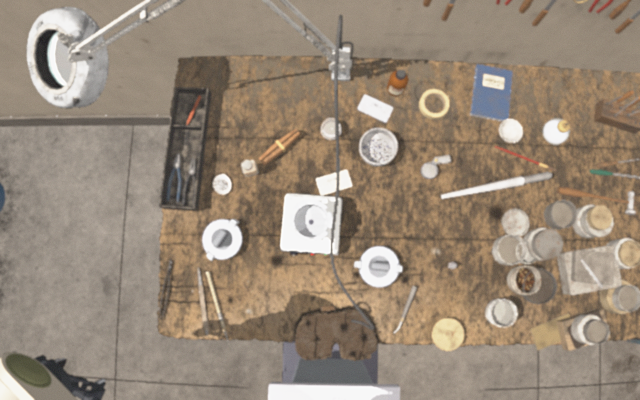

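View pics/side0.png

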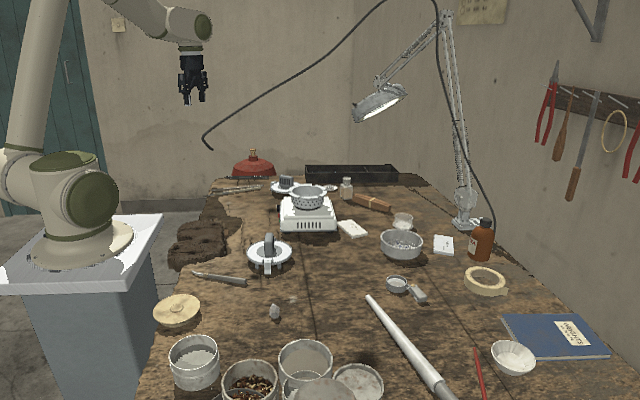

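The top view (up is +x, left is +y) shows two covers, at (222,240) and (380,267); the left one is meant. The drier's basket is near (311,220). Quartz candidates are the rough whitish lump at top (453,265) / side (274,312), the pale block at (442,160), the round dish at (430,170) and the dish at (222,184). The rough lump fits the description, so I'll check it in one crop.

```bash
python3 - <<'E'
from h import *
import pickle
a=pickle.load(open('a.pkl','rb')); t=a['top'];s=a['side']
X=cloud(t)
for n,u,v,z in [('quartz',453,265,.012),('cover',222,240,.05),('cover2',380,267,.05),('basket',311,220,.091),('vial',250,167,.06),('bowl',379,147,.03),('dish',222,184,.016),('dish2',430,170,.016)]:
    print(n,ray(t,[[u,v]],z)[0].round(3),X[v,u].round(3))
print('qside',ray(s,[[274,312]],.012).round(3))
for v in range(20,340,30):
    x=X[v,325:378]; m=np.nanargmax(x[:,2]); print(v,x[m].round(2))
f=lambda i,x,y,w,h,k:cv2.resize(i[y:y+h,x:x+w],None,fx=k,fy=k,interpolation=cv2.INTER_CUBIC)
A=f(t['color'],430,240,50,50,5); B=f(s['color'],250,290,50,50,5)
C=f(t['color'],190,190,160,80,5)
im=np.vstack([np.hstack([A,B,np.zeros((250,300,3),np.uint8)]),C[:340]])
cv2.imwrite('pics/c1.png',im[:590,:,::-1])
E
```

```text
quartz [ 0.444 -0.289  0.012] [ 0.444 -0.287  0.018]
cover [0.493 0.277 0.05 ] [0.493 0.277 0.049]
cover2 [ 0.436 -0.102  0.05 ] [ 0.436 -0.102  0.053]
basket [0.541 0.063 0.091] [0.545 0.064 0.059]
vial [0.672 0.215 0.06 ] [0.671 0.215 0.064]
bowl [ 0.736 -0.102  0.03 ] [ 0.741 -0.104  0.013]
dish [0.637 0.292 0.016] [0.64  0.296 0.   ]
dish2 [ 0.683 -0.234  0.016] [ 0.684 -0.235  0.011]
qside [[ 0.446 -0.293  0.012]]
20 [0.79 0.01 0.54]
50 [0.73 0.02 0.55]
80 [0.69 0.02 0.54]
110 [0.66 0.02 0.51]
140 [0.62 0.01 0.47]
170 [0.58 0.01 0.43]
200 [0.54 0.01 0.4 ]
230 [0.49 0.02 0.37]
260 [0.44 0.02 0.34]
290 [ 0.39 -0.01  0.31]
320 [ 0.33 -0.05  0.28]
```

View pics/c1.png

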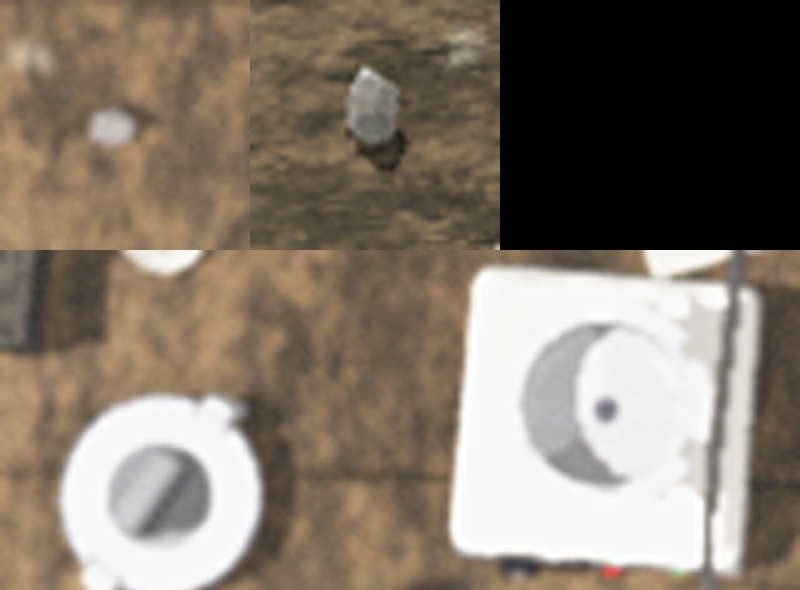

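The crop confirms the rough crystal at top (453,265) as the quartz, at about (0.445,-0.291). The left cover has its bar running diagonally. A lamp cable hangs over the bench at y≈0.01, z 0.28–0.54, so I'll cross over it high and close in.

Emit:
{"name": "drive_tool", "arguments": {
  "commands": [
    [[-18.6,-20.7,-24,0,1],[-18.6,-20.7,-24,0,1],[-18.6,-20.7,-24,0,1],[-18.6,-20.7,-24,0,1],[-18.6,-20.7,-24,0,1],[-18.6,-20.7,-24,0,1],[-18.6,-20.7,-24,0,1],[-18.6,-20.7,-24,0,1],[-18.6,-20.7,-24,0,1],[-18.6,-20.7,-24,0,1]]
  ]
}}

```text
time: 0.93
eef_pos: [0.3012, 0.2469, 0.483]
orientation: [3.137, 0.006, 2.757]
wrist_force: [-0.4, 0.4, 0.7]
gripper_width: 0.0851
gripper_force: 0.0
```

```bash
cat >> h.py <<'E'
def go(p,yaw=None):
    "print shift in tool axes, cm, and spin for world target"
    s=robot.state(); R=Ro.from_euler('xyz',s['orientation']).as_matrix()
    d=R.T@(np.array(p)-s['eef_pos'])*100
    sp=0 if yaw is None else -np.degrees((yaw-s['orientation'][2]+np.pi/2)%np.pi-np.pi/2)
    print('go',p,'->',d.round(2),'spin',round(sp,1),'| t',round(s['time'],2),'pos',s['eef_pos'].round(4),'rpy',s['orientation'].round(4),'q',s['q'].round(2),'F',s['wrist_force'].round(1))
E
python3 -c "
from h import *
go((.37,0,.48));go((.36,-.2,.45));go((.36,-.29,.3))"
```

```text
go (0.37, 0, 0.48) -> [-15.63 -20.32   0.31] spin 0 | t 0.93 pos [0.3012 0.2469 0.483 ] rpy [3.1374 0.0056 2.7574] q [ 0.38  0.02  1.09 -0.    2.03 -0.81] F [-0.4  0.4  0.7]
go (0.36, -0.2, 0.45) -> [-22.18 -39.25   3.26] spin 0 | t 0.93 pos [0.3012 0.2469 0.483 ] rpy [3.1374 0.0056 2.7574] q [ 0.38  0.02  1.09 -0.    2.03 -0.81] F [-0.4  0.4  0.7]
go (0.36, -0.29, 0.3) -> [-25.47 -47.65  18.25] spin 0 | t 0.93 pos [0.3012 0.2469 0.483 ] rpy [3.1374 0.0056 2.7574] q [ 0.38  0.02  1.09 -0.    2.03 -0.81] F [-0.4  0.4  0.7]
```

Emit:
{"name": "drive_tool", "arguments": {
  "commands": [
    [[-15.6,-20.3,0.3,0,1],[-15.6,-20.3,0.3,0,1],[-15.6,-20.3,0.3,0,1],[-15.6,-20.3,0.3,0,1],[-15.6,-20.3,0.3,0,1],[-15.6,-20.3,0.3,0,1],[-22.2,-39.2,1,0,1],[-22.2,-39.2,1,0,1],[-22.2,-39.2,1,0,1],[-22.2,-39.2,1,0,1]]
  ]
}}

```text
time: 1.77
eef_pos: [0.3616, -0.1591, 0.47]
orientation: [3.141, -0.001, 2.762]
wrist_force: [1.8, 0.1, -0.5]
gripper_width: 0.0856
gripper_force: 0.0
```

```bash
python3 -c "
from h import *
print(robot.state()['joint_efforts'].round(1))
go((.42,-.29,.22))"
```

```text
[  5.6 -30.5 -23.6  -0.2   0.2   1.3]
go (0.42, -0.29, 0.22) -> [-10.3  -10.    24.98] spin 0 | t 1.77 pos [ 0.3616 -0.1591  0.47  ] rpy [ 3.1411e+00 -9.0000e-04  2.7618e+00] q [-0.72  0.03  1.11  0.    2.   -1.91] F [ 1.8  0.1 -0.5]
```

Emit:
{"name": "drive_tool", "arguments": {
  "commands": [
    [[-10,-10,25,0,1],[-10,-10,25,0,1],[-10,-10,25,0,1],[-10,-10,25,0,1],[-10,-10,25,0,1],[-10,-10,25,0,1],[-10,-10,25,0,1],[-10,-10,25,0,1],[-10,-10,25,0,1]]
  ]
}}

```text
time: 2.52
eef_pos: [0.4177, -0.2868, 0.2191]
orientation: [3.139, -0.004, 2.761]
wrist_force: [-0.7, 0.0, 0.4]
gripper_width: 0.0853
gripper_force: 0.0
```

```bash
python3 - <<'E'
from h import *
c=cap('wrist'); save(c,'w1.png'); X=cloud(c)
m=(X[...,2]>.006)&(X[...,2]<.04)&(np.hypot(X[...,0]-.445,X[...,1]+.291)<.03)
P=X[m]; print(len(P),np.nanmin(X[...,2]),P.min(0).round(4),P.max(0).round(4),P.mean(0).round(4))
if len(P): print(cv2.minAreaRect((P[:,:2]*1000).astype(np.float32)))
go((.445,-.291,.02))
E
```

```text
257 -0.7482628531193657 [ 0.4374 -0.2971  0.0063] [ 0.4545 -0.2768  0.0229] [ 0.4442 -0.2865  0.0165]
((445.5231628417969, -286.587158203125), (19.135345458984375, 16.4232177734375), 54.39514923095703)
go (0.445, -0.291, 0.02) -> [-2.67  0.61 20.09] spin 0 | t 2.57 pos [ 0.418  -0.2869  0.2209] rpy [ 3.1411e+00 -6.0000e-04  2.7619e+00] q [-0.84  0.32  1.45  0.    1.38 -2.03] F [-0.7  0.3  0.6]
```

View pics/w1.png

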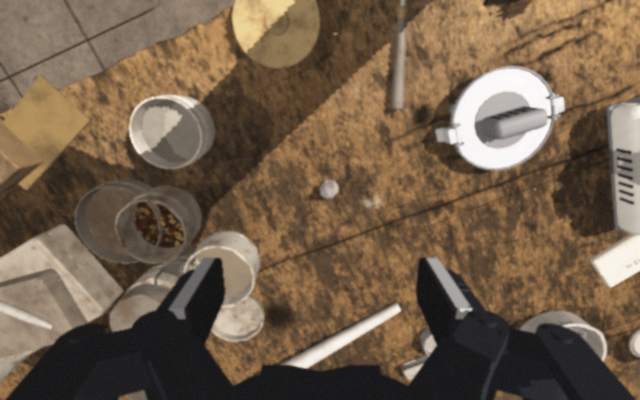

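The wrist view shows the quartz alone at (330,189), which gives (0.445,-0.287). I'll go down on it.

Emit:
{"name": "drive_tool", "arguments": {
  "commands": [
    [[-2.5,1,10,0,0.6],[-2.5,1,10,0,0.6],[-2.5,1,10,0,0.6],[-2.5,1,17,0,0.6],[-2.5,1,17,0,0.6],[-2.5,1,19,0,0.6],[-2.5,1,20,0,0.6],[-2.5,1,20.5,0,0.6],[-2.5,1,20.8,0,0.6],[-2.5,1,20.8,0,0.6]]
  ]
}}

```text
time: 3.4
eef_pos: [0.4454, -0.2877, 0.0139]
orientation: [-3.141, 0.002, 2.762]
wrist_force: [-0.6, -0.8, 0.7]
gripper_width: 0.0512
gripper_force: 0.0
```

Emit:
{"name": "drive_tool", "arguments": {
  "commands": [
    [[0,0,0,0,0],[0,0,0,0,0],[0,0,0,0,0],[0,0,0,0,0],[0,0,0,0,0],[0,0,0,0,0]]
  ],
  "squeeze": 30
}}

```text
time: 3.9
eef_pos: [0.4452, -0.2878, 0.0137]
orientation: [-3.141, 0.002, 2.762]
wrist_force: [-0.7, 0.7, 7.0]
gripper_width: 0.0173
gripper_force: 29.1
```

Emit:
{"name": "drive_tool", "arguments": {
  "commands": [
    [[0,0,-3,0,0],[0,0,-7,0,0],[11,5,-47,0,0],[11,5,-47,0,0],[11,5,-47,0,0],[11,5,-47,0,0],[11,5,-47,0,0],[11,5,-47,0,0],[11,5,-47,0,0],[11,5,-47,0,0]]
  ]
}}

```text
time: 4.73
eef_pos: [0.3771, -0.2167, 0.4042]
orientation: [-3.141, 0.001, 2.762]
wrist_force: [0.9, 0.6, -0.3]
gripper_width: 0.0175
gripper_force: 29.6
```

```bash
python3 -c "
from h import *
print(robot.state()['gripper_width'])
go((.36,-.15,.48));go((.37,0,.48));go((.36,.16,.48))"
```

```text
0.01751958150336884
go (0.36, -0.15, 0.48) -> [ 4.05  5.56 -7.58] spin 0 | t 4.73 pos [ 0.3771 -0.2167  0.4042] rpy [-3.1413e+00  8.0000e-04  2.7618e+00] q [-0.8   0.1   1.22  0.    1.83 -1.99] F [ 0.9  0.6 -0.3]
go (0.37, 0, 0.48) -> [ 8.68 19.86 -7.59] spin 0 | t 4.73 pos [ 0.3771 -0.2167  0.4042] rpy [-3.1413e+00  8.0000e-04  2.7618e+00] q [-0.8   0.1   1.22  0.    1.83 -1.99] F [ 0.9  0.6 -0.3]
go (0.36, 0.16, 0.48) -> [15.55 34.35 -7.6 ] spin 0 | t 4.73 pos [ 0.3771 -0.2167  0.4042] rpy [-3.1413e+00  8.0000e-04  2.7618e+00] q [-0.8   0.1   1.22  0.    1.83 -1.99] F [ 0.9  0.6 -0.3]
```

Emit:
{"name": "drive_tool", "arguments": {
  "commands": [
    [[4,5.5,-7.6,0,0],[4,5.5,-7.6,0,0],[4,5.5,-7.6,0,0],[8.7,19.9,-7.6,0,0],[8.7,19.9,-7.6,0,0],[8.7,19.9,-7.6,0,0],[8.7,19.9,-7.6,0,0],[15.5,34.3,-7.6,0,0],[15.5,34.3,-7.6,0,0],[15.5,34.3,-7.6,0,0]]
  ]
}}

```text
time: 5.57
eef_pos: [0.3624, 0.1259, 0.4782]
orientation: [3.141, 0.001, 2.761]
wrist_force: [1.5, -1.4, 0.7]
gripper_width: 0.0172
gripper_force: 29.6
```

Emit:
{"name": "drive_tool", "arguments": {
  "commands": [
    [[1,4,0,0,0],[1,4,0,0,0],[1,4,0,0,0]]
  ]
}}

```text
time: 5.82
eef_pos: [0.3683, 0.1666, 0.4777]
orientation: [-3.141, -0.0, 2.767]
wrist_force: [-0.7, 0.0, -1.4]
gripper_width: 0.0173
gripper_force: 29.6
```

```bash
python3 - <<'E'
from h import *
import pickle
c=cap('wrist'); save(c,'w2.png'); X=cloud(c); pickle.dump(c,open('w2.pkl','wb'))
def circ(P):
    A=np.c_[2*P[:,:2],np.ones(len(P))]; s=np.linalg.lstsq(A,(P[:,:2]**2).sum(1),rcond=None)[0]
    return s[:2],np.sqrt(s[2]+s[:2]@s[:2])
a=pickle.load(open('a.pkl','rb'))
for nm,X in(('w',X),('top',cloud(a['top']))):
    m=(abs(X[...,2]-.0905)<.005)&(np.hypot(X[...,0]-.541,X[...,1]-.063)<.065); P=X[m]
    for _ in range(3):
        s,r=circ(P); e=abs(np.hypot(*(P[:,:2]-s).T)-r); P=P[e<max(.008,np.median(e)*2)]
    print(nm,'rim',m.sum(),s.round(4),r.round(4),np.median(P[:,2]))
    m=(X[...,2]>.04)&(X[...,2]<.06)&(np.hypot(X[...,0]-.493,X[...,1]-.277)<.045); P=X[m]
    for z in (.02,.024):
        pass
    if m.sum(): print(nm,'bar',m.sum(),cv2.minAreaRect((P[:,:2]*1000).astype(np.float32)),np.percentile(P[:,2],[5,50,95]).round(4))
go((.541,.063,.3))
E
```

```text
w rim 313 [0.5386 0.0663] 0.042 0.09005166075895162
w bar 302 ((499.61053466796875, 285.9453125), (19.210851669311523, 45.124267578125), 57.48759841918945) [0.0427 0.053  0.0552]
top rim 448 [0.5402 0.0649] 0.0445 0.09063804938238479
top bar 157 ((497.5083312988281, 284.7763671875), (20.23365020751953, 46.36478042602539), 58.11201095581055) [0.0438 0.0531 0.0576]
go (0.541, 0.063, 0.3) -> [-19.8   -3.14  17.78] spin 0 | t 5.87 pos [0.3686 0.1653 0.4778] rpy [-3.1413 -0.      2.7638] q [ 0.13  0.05  1.07 -0.    2.02 -1.07] F [-0.1 -0.2  0. ]
```

View pics/w2.png

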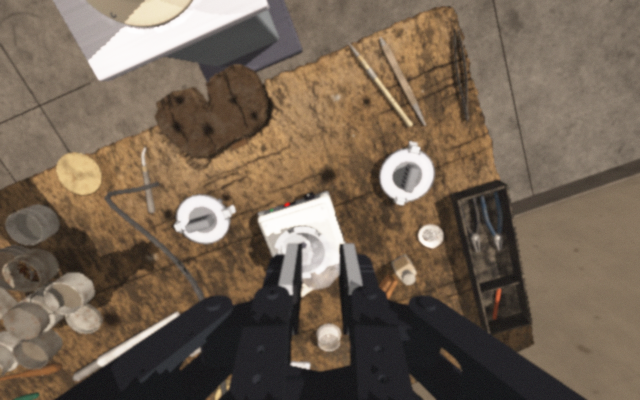

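The wrist view shows the basket at (300,250) and the meant cover at (407,175). The cable hangs to the left at (110–200, 195–290). I'll move to a hover over the basket.

Emit:
{"name": "drive_tool", "arguments": {
  "commands": [
    [[-19.5,-3,27.8,0,0],[-19.5,-3,27.8,0,0],[-19.5,-3,27.8,0,0],[-19.5,-3,27.8,0,0],[-19.5,-3,27.8,0,0],[-19.5,-3,27.8,0,0],[-19.5,-3,27.8,0,0],[-19.5,-3,27.8,0,0],[-19.5,-3,27.8,0,0],[-19.5,-3,27.8,0,0]]
  ]
}}

```text
time: 6.7
eef_pos: [0.5388, 0.0622, 0.1977]
orientation: [-3.14, -0.004, 2.758]
wrist_force: [-0.5, 0.2, 0.3]
gripper_width: 0.0174
gripper_force: 29.6
```

```bash
python3 - <<'E'
from h import *
import pickle
c=cap('side'); save(c,'s2.png'); X=cloud(c)
# rim ends in side view
m=(abs(X[...,2]-.0905)<.006)&(np.hypot(X[...,0]-.5395,X[...,1]-.0655)<.065); P=X[m]
print(m.sum(),P.min(0).round(4),P.max(0).round(4))
w=cap('wrist'); save(w,'w3.png'); X=cloud(w); pickle.dump((c,w),open('w3.pkl','wb'))
m=(abs(X[...,2]-.0905)<.005)&(np.hypot(X[...,0]-.5395,X[...,1]-.0655)<.065); P=X[m]
print(m.sum(),P.min(0).round(4),P.max(0).round(4))
cv2.imwrite('pics/c3.png',np.hstack([w['color'],cv2.resize(c['color'][150:300,240:400],None,fx=1,fy=1)[:, :160] if 0 else np.pad(c['color'][170:250,240:400],((0,320),(0,0),(0,0)))])[:,:,::-1])
go((.5395,.0655,.076))
E
```

```text
255 [0.4939 0.0131 0.0846] [0.5895 0.1157 0.0925]
3723 [0.4924 0.0148 0.0855] [0.5912 0.1148 0.0925]
go (0.5395, 0.0655, 0.076) -> [ 0.03  0.17 12.52] spin 0 | t 6.8 pos [0.5389 0.0638 0.2012] rpy [3.1411e+00 1.4000e-03 2.7601e+00] q [-0.1   0.4   1.38  0.    1.36 -1.29] F [-0.   0.5  0.5]
```

View pics/c3.png

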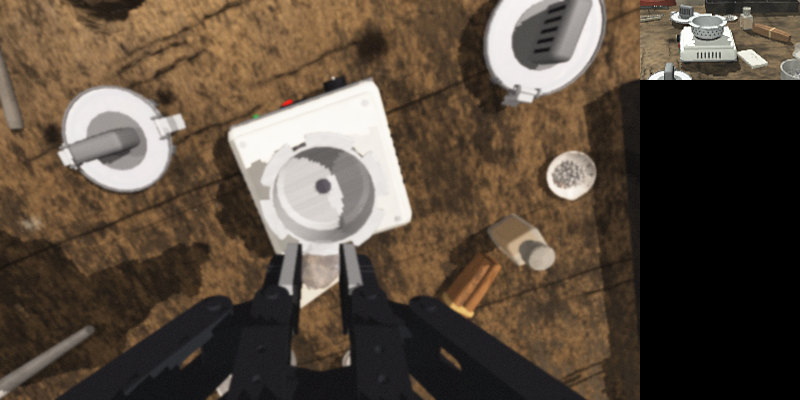

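Rim extents in two views agree on the basket centre at (0.542,0.065), and notches show at (295,147) and (362,152). I'll lower the quartz in.

Emit:
{"name": "drive_tool", "arguments": {
  "commands": [
    [[-0.25,0.2,4,0,0],[-0.25,0.2,6,0,0],[-0.25,0.2,8,0,0],[-0.25,0.2,10,0,0],[-0.25,0.2,11,0,0],[-0.25,0.2,12,0,0],[-0.25,0.2,12.4,0,0],[-0.25,0.2,12.4,0,0.35],[-0.25,0.2,12.4,0,0.35],[-0.25,0.2,12.4,0,0.35]]
  ]
}}

```text
time: 7.63
eef_pos: [0.5425, 0.0657, 0.0768]
orientation: [3.141, 0.002, 2.762]
wrist_force: [-1.1, 0.4, 0.3]
gripper_width: 0.0302
gripper_force: 0.0
```

Emit:
{"name": "drive_tool", "arguments": {
  "commands": [
    [[0,0,0,0,0.35],[0,0,-2,0,0.35],[0,0,-5,0,0.35],[0,0,-8,0,0.35],[0,0,-12,0,0.35],[0,0,-15,0,0.6],[4,3,-19,0,1],[4,3,-19,0,1]]
  ]
}}

```text
time: 8.3
eef_pos: [0.5157, 0.1094, 0.2696]
orientation: [3.139, 0.005, 2.761]
wrist_force: [1.0, 0.5, -0.1]
gripper_width: 0.0656
gripper_force: 0.0
```

```bash
python3 - <<'E'
from h import *
import pickle
w=cap('wrist'); X=cloud(w); pickle.dump(w,open('w4.pkl','wb'))
save(w,'w4.png')
P=X.reshape(-1,3); C=np.array([.542,.065]); r=np.hypot(*(P[:,:2]-C).T); th=np.degrees(np.arctan2(P[:,1]-C[1],P[:,0]-C[0]))
near=(r<.06)&(abs(P[:,2]-.0905)<.006)
print('ext',P[near].min(0).round(4),P[near].max(0).round(4))
q=(r<.03)&(P[:,2]>.063)&(P[:,2]<.09); print('quartz',q.sum(),P[q].mean(0).round(3),P[q][:,2].max())
ring=(r>.0435)&(r<.0485)
for k in range(-180,180,4):
    s=ring&(th>=k)&(th<k+4); print((k,s.sum(),round(float((P[s,2]<.084).mean()),2)),end=' ')
# cover
m=(P[:,2]>.045)&(P[:,2]<.06)&(np.hypot(P[:,0]-.498,P[:,1]-.285)<.04)
if m.sum()>20: print('\nbar',m.sum(),cv2.minAreaRect((P[m][:,:2]*1000).astype(np.float32)))
m=(P[:,2]>.014)&(P[:,2]<.024)&(np.hypot(P[:,0]-.498,P[:,1]-.285)<.07)
if m.sum()>20:print('plate',m.sum(),P[m].min(0).round(4),P[m].max(0).round(4),cv2.minEnclosingCircle((P[m][:,:2]*1000).astype(np.float32)))
E
```

```text
ext [0.4926 0.0151 0.0846] [0.5921 0.1151 0.0928]
quartz 267 [0.54  0.068 0.075] 0.0816638565872771
(-180, np.int64(192), 0.08) (-176, np.int64(174), 0.07) (-172, np.int64(191), 0.06) (-168, np.int64(163), 0.1) (-164, np.int64(234), 0.06) (-160, np.int64(157), 0.08) (-156, np.int64(26), 0.35) (-152, np.int64(18), 0.11) (-148, np.int64(16), 0.0) (-144, np.int64(17), 0.0) (-140, np.int64(16), 0.0) (-136, np.int64(16), 0.0) (-132, np.int64(15), 0.0) (-128, np.int64(13), 0.0) (-124, np.int64(0), nan) (-120, np.int64(0), nan) (-116, np.int64(0), nan) (-112, np.int64(10), 0.0) (-108, np.int64(11), 0.0) (-104, np.int64(19), 0.0) (-100, np.int64(14), 0.0) (-96, np.int64(13), 0.0) (-92, np.int64(14), 0.0) (-88, np.int64(15), 0.0) (-84, np.int64(13), 0.0) (-80, np.int64(15), 0.0) (-76, np.int64(13), 0.0) (-72, np.int64(14), 0.0) (-68, np.int64(14), 0.0) (-64, np.int64(0), nan) (-60, np.int64(0), nan) (-56, np.int64(0), nan) (-52, np.int64(5), 0.0) (-48, np.int64(10), 0.0) (-44, np.int64(13), 0.0) (-40, np.int64(14), 0.0) (-36, np.int64(15), 0.0) (-32, np.int64(14), 0.0) (-28, np.int64(14), 0.0
[... 882 characters left out ...]
 np.int64(12), 1.0) (124, np.int64(13), 1.0) (128, np.int64(21), 0.62) (132, np.int64(32), 0.44) (136, np.int64(34), 0.44) (140, np.int64(28), 0.39) (144, np.int64(32), 0.47) (148, np.int64(33), 0.42) (152, np.int64(30), 0.5) (156, np.int64(331), 0.05) (160, np.int64(158), 0.09) (164, np.int64(35), 0.34) (168, np.int64(32), 0.41) (172, np.int64(141), 0.09) (176, np.int64(174), 0.08) 
bar 912 ((498.67877197265625, 284.8006286621094), (17.975379943847656, 45.89029312133789), 58.463748931884766)
plate 5670 [0.4495 0.2356 0.0141] [0.5496 0.3354 0.024 ] ((498.03411865234375, 283.190673828125), 55.530235290527344)<stdin>:11: RuntimeWarning: Mean of empty slice.
  ret = ret.dtype.type(ret / rcount)
```

View pics/w4.png

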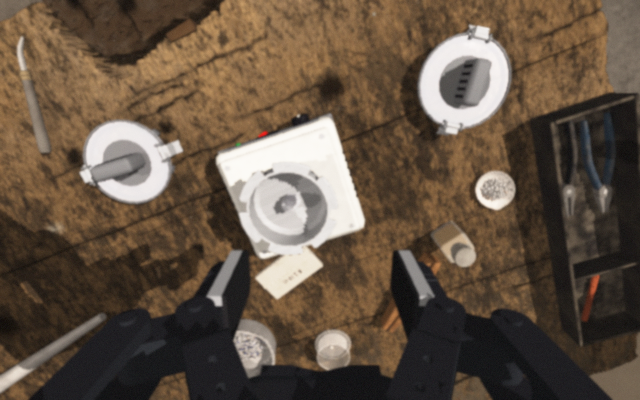

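The quartz lies in the basket and the cover stands at (460,80). The rim's gaps give the notch phase at about 2°. I'll refine that and compute the cover grasp.

```bash
python3 - <<'E'
from h import *
import pickle
for f in('w4','w3'):
    w=pickle.load(open(f+'.pkl','rb')); w=w[1] if f=='w3' else w
    P=cloud(w).reshape(-1,3); C=np.array([.5422,.065]); r=np.hypot(*(P[:,:2]-C).T); th=np.degrees(np.arctan2(P[:,1]-C[1],P[:,0]-C[0]))
    s=(r>.0445)&(r<.0485)&(abs(P[:,2]-.0905)<.004)
    h=np.histogram(th[s],np.arange(-180,181,1))[0]
    z=np.where(h==0)[0]; g=np.split(z,np.where(np.diff(z)>1)[0]+1)
    print(f,[(int(a[0]-180),int(a[-1]-179),(a[0]+a[-1]+1)/2-180) for a in g if len(a)>4])
go((.499,.285,.12),np.radians(148.5)); go((.499,.285,.0325))
E
```

```text
w4 [(-180, -170, np.float64(-175.0)), (-125, -110, np.float64(-117.5)), (-64, -50, np.float64(-57.0)), (-4, 10, np.float64(3.0)), (56, 70, np.float64(63.0)), (116, 130, np.float64(123.0))]
w3 [(-180, -170, np.float64(-175.0)), (-124, -110, np.float64(-117.0)), (-64, -50, np.float64(-57.0)), (-49, -44, np.float64(-46.5)), (-39, -9, np.float64(-24.0)), (-6, 10, np.float64(2.0)), (56, 70, np.float64(63.0)), (116, 130, np.float64(123.0))]
go (0.499, 0.285, 0.12) -> [ 7.98 15.48 15.15] spin 9.9 | t 8.35 pos [0.5149 0.1115 0.2714] rpy [3.1376 0.0067 2.7637] q [-0.01  0.31  1.3   0.    1.51 -1.21] F [-0.7  1.8  3.2]
go (0.499, 0.285, 0.0325) -> [ 8.04 15.45 23.9 ] spin 0 | t 8.35 pos [0.5149 0.1115 0.2714] rpy [3.1376 0.0067 2.7637] q [-0.01  0.31  1.3   0.    1.51 -1.21] F [-0.7  1.8  3.2]
```

Emit:
{"name": "drive_tool", "arguments": {
  "commands": [
    [[8,15.4,0,9.8,1],[8,15.4,0,9.8,1],[8,15.4,4,9.8,1],[8,15.4,10,9.8,1],[8,15.4,15,9.8,1],[8,15.4,15,9.8,1],[8,15.4,15,9.8,1],[8,15.4,15,9.8,1]]
  ]
}}

```text
time: 9.02
eef_pos: [0.4964, 0.2815, 0.1115]
orientation: [-3.135, -0.006, 2.592]
wrist_force: [-1.0, 0.2, 0.0]
gripper_width: 0.0851
gripper_force: 0.0
```

```bash
python3 - <<'E'
from h import *
w=cap('wrist'); P=cloud(w).reshape(-1,3)
m=(P[:,2]>.047)&(P[:,2]<.06)&(np.hypot(P[:,0]-.498,P[:,1]-.285)<.04)
print(m.sum(),cv2.minAreaRect((P[m][:,:2]*1000).astype(np.float32)))
go((.499,.285,.0325),np.radians(148.5))
E
```

```text
1900 ((499.1234436035156, 286.07958984375), (18.90029525756836, 44.66033935546875), 58.2235107421875)
go (0.499, 0.285, 0.0325) -> [0.1  0.41 8.19] spin 0.0 | t 9.07 pos [0.498  0.2811 0.1144] rpy [-3.1387e+00 -2.4000e-03  2.5919e+00] q [ 0.31  0.54  1.42 -0.    1.19 -0.71] F [-0.4 -0.1  0.7]
```

Emit:
{"name": "drive_tool", "arguments": {
  "commands": [
    [[0.1,0.45,2,0,1],[0.1,0.45,4,0,1],[0.1,0.45,6,0,1],[0.1,0.45,7.2,0,1],[0.1,0.45,8,0,1],[0.1,0.45,8.2,0,1],[0.1,0.45,8.2,0,1]]
  ]
}}

```text
time: 9.65
eef_pos: [0.5012, 0.2852, 0.0349]
orientation: [3.14, 0.001, 2.59]
wrist_force: [0.0, -1.0, 0.6]
gripper_width: 0.0853
gripper_force: 0.0
```

```bash
python3 -c "
from h import *
go((.4992,.2855,.0325),np.radians(148.4))"
```

```text
go (0.4992, 0.2855, 0.0325) -> [ 0.18 -0.08  0.24] spin 0.0 | t 9.65 pos [0.5012 0.2852 0.0349] rpy [3.1402e+00 1.2000e-03 2.5902e+00] q [ 0.31  0.65  1.49 -0.    1.   -0.71] F [ 0.  -1.   0.6]
```

Emit:
{"name": "drive_tool", "arguments": {
  "commands": [
    [[0.2,-0.05,0.2,0,1],[0.2,-0.05,0.2,0,1],[0.2,-0.05,0.2,0,0],[0.2,-0.05,0.2,0,0],[0.2,-0.05,0.2,0,0],[0.2,-0.05,0.2,0,0],[0.2,-0.05,0.2,0,0],[0.2,-0.05,0.2,0,0],[0.2,-0.05,0.2,0,0],[0.2,-0.05,0.2,0,0]]
  ],
  "squeeze": 60
}}

```text
time: 10.48
eef_pos: [0.4984, 0.2861, 0.0319]
orientation: [3.141, 0.0, 2.591]
wrist_force: [0.9, 0.7, 2.4]
gripper_width: 0.0168
gripper_force: 59.5
```

Emit:
{"name": "drive_tool", "arguments": {
  "commands": [
    [[0,0,-1,0,0],[0,0,-3,0,0],[0,0,-6,0,0],[0,0,-10,0,0],[0,0,-14,0,0],[0,0,-17,0,0],[0,0,-17,0,0],[0,0,-17,0,0]]
  ]
}}

```text
time: 11.15
eef_pos: [0.4985, 0.2861, 0.2034]
orientation: [3.139, 0.002, 2.591]
wrist_force: [-0.4, -0.2, -2.4]
gripper_width: 0.0172
gripper_force: 59.2
```

```bash
python3 -c "
from h import *
go((.542,.065,.2),np.radians(148.5+2.5))"
```

```text
go (0.542, 0.065, 0.2) -> [-15.28 -16.56   0.33] spin -2.6 | t 11.15 pos [0.4985 0.2861 0.2034] rpy [3.1393e+00 2.0000e-03 2.5908e+00] q [ 0.32  0.45  1.29 -0.    1.4  -0.7 ] F [-0.4 -0.2 -2.4]
```

Emit:
{"name": "drive_tool", "arguments": {
  "commands": [
    [[-15.3,-16.5,0.3,-2.5,0],[-15.3,-16.5,0.3,-2.5,0],[-15.3,-16.5,0.3,-2.5,0],[-15.3,-16.5,0.3,-2.5,0],[-15.3,-16.5,0.3,-2.5,0],[-15.3,-16.5,0.3,-2.5,0],[-15.3,-16.5,0.3,-2.5,0],[-15.3,-16.5,0.3,-2.5,0],[-15.3,-16.5,0.3,-2.5,0],[-15.3,-16.5,0.3,-2.5,0]]
  ]
}}

```text
time: 11.98
eef_pos: [0.5418, 0.0666, 0.1982]
orientation: [-3.141, -0.001, 2.636]
wrist_force: [0.2, 0.2, -1.5]
gripper_width: 0.0172
gripper_force: 59.2
```

```bash
python3 - <<'E'
from h import *
s=robot.state(); zp=s['eef_pos'][2]-.0319+.0185; p=s['eef_pos']
for n in('side','wrist','top'):
    c=cap(n); P=cloud(c); m=(abs(P[...,2]-zp)<.006)&(np.hypot(P[...,0]-p[0],P[...,1]-p[1])<.054)
    Q=P[m]
    if n=='top': save(c,'t5.png')
    if n=='wrist': save(c,'w5.png')
    if len(Q)>20: print(n,len(Q),Q.min(0).round(4),Q.max(0).round(4),((Q.min(0)+Q.max(0))/2).round(4),np.median(Q[:,2]))
go((.542,.065,.1259),np.radians(151))
E
```

```text
side 343 [0.4932 0.0158 0.1788] [0.5907 0.1093 0.1907] [0.5419 0.0626 0.1848] 0.18537077244092928
wrist 17382 [0.4924 0.0161 0.1791] [0.5919 0.116  0.1908] [0.5421 0.0661 0.185 ] 0.18449328072664473
top 416 [0.493  0.0247 0.1798] [0.5684 0.1151 0.1907] [0.5307 0.0699 0.1852] 0.18543398587051446
go (0.542, 0.065, 0.1259) -> [-0.06 -0.12  7.27] spin 0.0 | t 12.13 pos [0.5421 0.0663 0.1986] rpy [-3.1415e+00 -3.0000e-04  2.6359e+00] q [-0.1   0.41  1.38  0.    1.36 -1.16] F [-0.2 -0.6 -1.6]
```

View pics/w5.png

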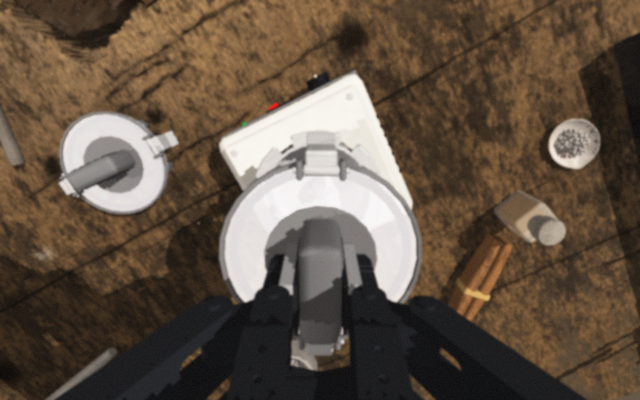

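The wrist view shows the cover held level over the drier, clip arm at (322,165). Its centre is within 1.2 mm of the rim's axis. I'll lower it to just above the rim.

Emit:
{"name": "drive_tool", "arguments": {
  "commands": [
    [[-0.07,-0.09,2,0,0],[-0.07,-0.09,4,0,0],[-0.07,-0.09,5.5,0,0],[-0.07,-0.09,6.5,0,0],[-0.07,-0.09,7,0,0],[-0.07,-0.09,7.3,0,0],[-0.07,-0.09,7.3,0,0],[-0.07,-0.09,7.3,0,0]]
  ]
}}

```text
time: 12.8
eef_pos: [0.5429, 0.0643, 0.1264]
orientation: [3.141, 0.001, 2.635]
wrist_force: [-0.7, -0.6, -1.4]
gripper_width: 0.0171
gripper_force: 59.3
```

Emit:
{"name": "drive_tool", "arguments": {
  "commands": [
    [[0,0,0.05,0,0],[0,0,0.1,0,0],[0,0,0.15,0,0],[0,0,0.2,0,0],[0,0,0.2,0,0]]
  ]
}}

```text
time: 13.22
eef_pos: [0.5425, 0.0642, 0.1238]
orientation: [-3.142, 0.0, 2.634]
wrist_force: [-0.1, 0.1, -1.5]
gripper_width: 0.017
gripper_force: 59.3
```

Emit:
{"name": "drive_tool", "arguments": {
  "commands": [
    [[0.05,0.05,0,0,0],[0.05,0.05,0.04,0,0],[0.05,0.05,0.08,0,0],[0.05,0.05,0.12,0,0],[0.05,0.05,0.12,0,0]]
  ]
}}

```text
time: 13.63
eef_pos: [0.5423, 0.0649, 0.1225]
orientation: [-3.141, -0.0, 2.634]
wrist_force: [-0.4, 0.1, -0.6]
gripper_width: 0.0171
gripper_force: 59.2
```

Emit:
{"name": "drive_tool", "arguments": {
  "commands": [
    [[0,0,0.03,0,0],[0,0,0.06,0,0],[0,0,0.06,0,0]]
  ]
}}

```text
time: 13.88
eef_pos: [0.5423, 0.0649, 0.1219]
orientation: [-3.142, -0.0, 2.634]
wrist_force: [-0.1, -0.1, -1.5]
gripper_width: 0.0171
gripper_force: 59.2
```

Emit:
{"name": "drive_tool", "arguments": {
  "commands": [
    [[0,0,0.04,0,0],[0,0,0.08,0,0],[0,0,0.08,0,0]]
  ]
}}

```text
time: 14.13
eef_pos: [0.5422, 0.0649, 0.1211]
orientation: [-3.141, -0.0, 2.634]
wrist_force: [-0.5, -0.2, -0.5]
gripper_width: 0.0171
gripper_force: 59.3
```

Emit:
{"name": "drive_tool", "arguments": {
  "commands": [
    [[0,0,0.04,0,0],[0,0,0.08,0,0],[0,0,0.08,0,0]]
  ]
}}

```text
time: 14.38
eef_pos: [0.5421, 0.0649, 0.1204]
orientation: [-3.141, -0.0, 2.634]
wrist_force: [-1.6, -1.3, 0.7]
gripper_width: 0.0171
gripper_force: 59.6
```

The force is tiny at 2.5 mm below rim contact height, so the tongues are entering the notches. I'll turn toward the middle and keep lowering.

Emit:
{"name": "drive_tool", "arguments": {
  "commands": [
    [[0,0,0,-0.5,0],[0,0,0,-1,0],[0,0,0.04,-1.5,0],[0,0,0.08,-1.5,0],[0,0,0.08,-1.5,0]]
  ]
}}

```text
time: 14.8
eef_pos: [0.5422, 0.065, 0.1194]
orientation: [-3.141, -0.0, 2.661]
wrist_force: [-1.6, 1.0, -0.4]
gripper_width: 0.0174
gripper_force: 59.5
```

Emit:
{"name": "drive_tool", "arguments": {
  "commands": [
    [[0,0,0.04,0,0],[0,0,0.08,0,0],[0,0,0.08,0,0]]
  ]
}}

```text
time: 15.05
eef_pos: [0.5422, 0.0649, 0.1187]
orientation: [-3.141, -0.0, 2.661]
wrist_force: [-1.9, 0.4, 0.1]
gripper_width: 0.017
gripper_force: 59.5
```

```bash
python3 -c "
from h import *
print(robot.state()['torque'])
go((.5422,.065,.1184))"
```

```text
[0.1242888  0.45938068 0.02864411]
go (0.5422, 0.065, 0.1184) -> [0.   0.01 0.03] spin 0 | t 15.05 pos [0.5422 0.0649 0.1187] rpy [-3.1414e+00 -4.0000e-04  2.6605e+00] q [-0.1   0.49  1.49  0.    1.16 -1.19] F [-1.9  0.4  0.1]
```

In the notches with nearly no force. Now pressing straight down in small steps.

Emit:
{"name": "drive_tool", "arguments": {
  "commands": [
    [[0,0,0.05,0,0],[0,0,0.1,0,0],[0,0,0.15,0,0],[0,0,0.15,0,0]]
  ]
}}

```text
time: 15.38
eef_pos: [0.5422, 0.0649, 0.1172]
orientation: [-3.142, -0.0, 2.66]
wrist_force: [-2.3, -0.2, 1.3]
gripper_width: 0.017
gripper_force: 59.6
```

Emit:
{"name": "drive_tool", "arguments": {
  "commands": [
    [[0,0,0.04,0,0],[0,0,0.08,0,0],[0,0,0.12,0,0],[0,0,0.12,0,0]]
  ]
}}

```text
time: 15.72
eef_pos: [0.5424, 0.0648, 0.1163]
orientation: [-3.142, 0.001, 2.661]
wrist_force: [-2.4, -1.4, 4.8]
gripper_width: 0.0173
gripper_force: 60.1
```

Emit:
{"name": "drive_tool", "arguments": {
  "commands": [
    [[0,0,0.03,0,0],[0,0,0.06,0,0],[0,0,0.09,0,0],[0,0,0.12,0,0],[0,0,0.12,0,0]]
  ]
}}

```text
time: 16.13
eef_pos: [0.5425, 0.0648, 0.1152]
orientation: [3.142, 0.001, 2.661]
wrist_force: [-3.1, -1.2, 6.1]
gripper_width: 0.0173
gripper_force: 60.4
```

Emit:
{"name": "drive_tool", "arguments": {
  "commands": [
    [[0,0,0.03,0,0],[0,0,0.06,0,0],[0,0,0.09,0,0],[0,0,0.12,0,0],[0,0,0.12,0,0]]
  ]
}}

```text
time: 16.55
eef_pos: [0.5426, 0.0647, 0.1142]
orientation: [3.142, 0.001, 2.661]
wrist_force: [-3.5, -1.3, 7.1]
gripper_width: 0.0173
gripper_force: 60.7
```

Emit:
{"name": "drive_tool", "arguments": {
  "commands": [
    [[0,0,0.03,0,0],[0,0,0.06,0,0],[0,0,0.09,0,0],[0,0,0.12,0,0],[0,0,0.12,0,0]]
  ]
}}

```text
time: 16.97
eef_pos: [0.5422, 0.0649, 0.1122]
orientation: [-3.142, -0.0, 2.66]
wrist_force: [-1.3, 0.9, 1.8]
gripper_width: 0.0173
gripper_force: 59.8
```

Emit:
{"name": "drive_tool", "arguments": {
  "commands": [
    [[0,0,0.03,0,0],[0,0,0.06,0,0],[0,0,0.09,0,0],[0,0,0.12,0,0],[0,0,0.12,0,0]]
  ]
}}

```text
time: 17.38
eef_pos: [0.5415, 0.0652, 0.1103]
orientation: [-3.141, -0.003, 2.661]
wrist_force: [-4.1, 1.3, -8.3]
gripper_width: 0.0176
gripper_force: 58.5
```

Snapped, with the force reversing. I'll go on down to the seat.

Emit:
{"name": "drive_tool", "arguments": {
  "commands": [
    [[0,0,0.04,0,0],[0,0,0.08,0,0],[0,0,0.12,0,0],[0,0,0.12,0,0]]
  ]
}}

```text
time: 17.72
eef_pos: [0.5424, 0.0648, 0.1102]
orientation: [-3.141, 0.0, 2.661]
wrist_force: [-3.4, 0.2, -2.7]
gripper_width: 0.0172
gripper_force: 59.2
```

Emit:
{"name": "drive_tool", "arguments": {
  "commands": [
    [[0,0,0.03,0,0],[0,0,0.06,0,0],[0,0,0.09,0,0],[0,0,0.09,0,0]]
  ]
}}

```text
time: 18.05
eef_pos: [0.5424, 0.0648, 0.1093]
orientation: [-3.142, 0.0, 2.661]
wrist_force: [-3.1, -1.2, 0.1]
gripper_width: 0.0171
gripper_force: 59.4
```

Emit:
{"name": "drive_tool", "arguments": {
  "commands": [
    [[0,0,0.03,0,0],[0,0,0.06,0,0],[0,0,0.09,0,0],[0,0,0.09,0,0]]
  ]
}}

```text
time: 18.38
eef_pos: [0.5424, 0.0648, 0.1085]
orientation: [3.142, 0.0, 2.661]
wrist_force: [-4.3, -1.6, 2.5]
gripper_width: 0.0168
gripper_force: 60.0
```

Emit:
{"name": "drive_tool", "arguments": {
  "commands": [
    [[0,0,0.03,0,0],[0,0,0.06,0,0],[0,0,0.06,0,0]]
  ]
}}

```text
time: 18.63
eef_pos: [0.5424, 0.0648, 0.1084]
orientation: [3.141, 0.001, 2.661]
wrist_force: [-5.7, -2.0, 7.1]
gripper_width: 0.0172
gripper_force: 60.8
```

Emit:
{"name": "drive_tool", "arguments": {
  "commands": [
    [[0,0,0.03,0,0],[0,0,0.06,0,0],[0,0,0.06,0,0]]
  ]
}}

```text
time: 18.88
eef_pos: [0.5425, 0.0648, 0.1084]
orientation: [3.141, 0.001, 2.661]
wrist_force: [-8.3, -1.1, 12.5]
gripper_width: 0.0176
gripper_force: 61.5
```

Emit:
{"name": "drive_tool", "arguments": {
  "commands": [
    [[0,0,-0.1,0,0],[0,0,-0.1,0,1],[0,0,-0.1,0,1],[0,0,-0.1,0,1],[0,0,-0.1,0,1],[0,0,-2,0,1],[0,0,-6,0,1],[0,0,-10,0,1],[3,3,-14,0,1],[3,3,-14,0,1]]
  ]
}}

```text
time: 19.72
eef_pos: [0.5303, 0.1069, 0.2517]
orientation: [3.138, 0.006, 2.66]
wrist_force: [0.1, 0.5, -0.5]
gripper_width: 0.0855
gripper_force: 0.0
```

```bash
python3 - <<'E'
from h import *
c=cap('wrist'); P=cloud(c); s=cap('side')
d=np.hypot(P[...,0]-.5422,P[...,1]-.065)
m=(abs(P[...,2]-.095)<.006)&(d>.025)&(d<.049); Q=P[m]
A=np.c_[Q[:,:2]-[.5422,.065],np.ones(len(Q))]; f=np.linalg.lstsq(A,Q[:,2],rcond=None)[0]; print('plate',f,len(Q))
m=(P[...,2]>.118)&(P[...,2]<.14)&(d<.04); Q=P[m]; print('bar',cv2.minAreaRect((Q[:,:2]*1000).astype(np.float32)),np.median(Q[:,2]))
a=cv2.resize(s['color'][150:260,250:370],None,fx=2.5,fy=2.5,interpolation=2); b=cv2.resize(c['color'],(480,300))
im=np.zeros((300,780,3),np.uint8); im[:275,:300]=a; im[:,300:]=b; cv2.imwrite('pics/f.png',im[:,:,::-1])
E
```

```text
plate [0.00051179 0.00065692 0.0946506 ] 5636
bar ((543.3228149414062, 65.23373413085938), (19.138002395629883, 44.84104537963867), 62.69930648803711) 0.12944762515812663
```

View pics/f.png

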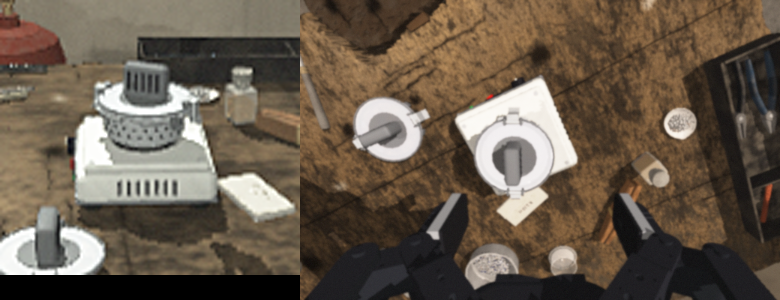

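The cover lies flat: its plate top is at 0.0947 m, level and centred, and the gripper is clear.

```bash
python3 -c "
from plant import robot
print(robot.hand_in())"
```

```text
the job is handed in; nothing more can be done
None
```

The job is handed in, verdict not shown: the quartz is in the basket, and the cover sits flat and level on the rim. The force fell off at the snap, so I take both clips as home, though I didn't check the arms separately. Measured vertical force stayed under about 13 N, and I never touched the bowl, beads or vial.

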